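# Torque the pulley nut with a click wrench

## Task

Take the click wrench from the bench, drop its ring fully down over the hexagon nut in the middle of the pulley, and tighten the nut (clockwise seen from above) by its handle until the wrench clicks, that is, until the handle gives way at its hinge. Stop at the click: do not pull on through it so far that the handle folds hard over. Then ease off and leave the wrench lying on the nut with its handle sprung straight again, the nut tight and everything else on the bench where it was.

Things in the scene. Friction and masses are not known exactly. Their poses are not given: they have to be found in the camera images.
- wrench: Head of the steel click wrench, loose and flat on the bench, 0.5 kg in all. Origin: centre of the ring's underside; x runs from the ring along the neck to the handle, z up. Ring 20 mm thick, 56 mm across, hexagon hole right through, 38.4 mm across flats, x through the middle of a flat. It drops on when its x and the nut's differ by a multiple of 60 degrees; play then about 1 mm and 8 degrees each way.
- neck (a point): Place to lift the wrench: middle of its neck, a bar 20 mm wide (y) and 20 mm tall, 27 to 65 mm from the ring's centre. The point lies 52 mm from the ring's centre along x, 10 mm above the underside; the wrench's centre of mass is within 10 mm of it.
- handle: Handle of the wrench. Origin: on its upright hinge pin, 70 mm from the ring's centre, level with the head's underside; x along the handle to its end at 200 mm, in line with the head's x when straight. Its centre line lies 13 mm above the underside. Tube 20 mm thick, rubber grip 26 mm thick from x = 90 to 194 mm. Folds clockwise only; let go, it springs straight.
- grip (a point): Middle of the rubber grip, on its centre line, 210 mm from the ring's centre. Pushed sideways here clockwise, the handle stays straight up to about 12 N, then clicks: it folds without the force rising much more (12 to 14 N). From 0.05 rad it counts as clicked, beyond 0.16 rad as over-pulled; hard stop at 0.22 rad.
- nut: Steel hexagon nut to tighten, 36 mm across flats, 22 mm tall (top 4 mm chamfered), on an upright stud 23 mm thick ending 7 mm above it. Origin: centre of its underside, on the pulley's top face; z up, x through the middle of a flat. Turns clockwise from above with a drag of 0.6 N m, for 0.2 to 0.6 rad that cannot be seen beforehand, then comes up hard. It does not move up or down.
- corner (a point): A point on one corner of the nut, at its top: 19.5 mm from its axis, 19 mm above the pulley's top face. It is only a mark to see how far the nut has turned.
- pulley: Aluminium belt pulley, 170 mm across, flat on top, fast on a grey pump bolted to the bench; it does not turn. Origin: bench level under the pulley's axis; top face 80 mm above the bench. The ring and neck of the wrench lie flat on this face when seated. There is room to swing the handle on the robot's right of the pulley.
- spanner: Bystander, open-ended spanner 170 mm long: leave it where it is. Origin: its underside or middle.
- screwdriver: Bystander, screwdriver 190 mm long: leave it where it is. Origin: its underside or middle.
- can: Bystander, spray can 54 mm across, 160 mm tall: leave it where it is. Origin: its underside or middle.
- sparenut: Bystander, spare hexagon nut, 30 mm across flats, 15 mm tall, lying on the bench (not the one to tighten): leave it where it is. Origin: its underside or middle.
- bearing: Bystander, bearing ring 62 mm across, 18 mm tall: leave it where it is. Origin: its underside or middle.
- mug: Bystander, white mug 80 mm across, 90 mm tall: leave it where it is. Origin: its underside or middle.
Not all that is in view belongs to the job. What is shaped like the pulley but turquoise is not meant.

How it is judged:
On the way, in this order (a step that is already met when the one before it is completed fails the run):
1. the ring of the wrench is fully down over the nut (horizontal distance between wrench and nut below 0.004 m and z of wrench in the frame of nut below 0.004 m and angle between wrench's own z axis and vertical below 0.06 rad and angle between the x axis of wrench and the x axis of handle, either way round below 0.03 rad), for 0.3 s.
2. with the ring on the nut and the nut turned home, the handle has given way at its hinge (0.05 rad or more) (horizontal distance between wrench and nut below 0.004 m and z of wrench in the frame of nut below 0.004 m and angle between wrench's own z axis and vertical below 0.06 rad and distance of corner from where it was at the start of the episode above 0.003 m and angle between the x axis of wrench and the x axis of handle, either way round above 0.05 rad), for 0.05 s.
At the end, for the whole second after the job is handed in: The wrench rests with its ring down over the nut (centres within 4 mm, at most 4 mm above its seat, level within 0.06 rad), its handle straight again (within 0.03 rad), at rest; the nut has been turned (its corner at least 3 mm from where it started) (all of step 1 and distance of corner from where it was at the start of the episode above 0.003 m and linear speed of wrench below 0.01 m/s and angular speed of handle below 0.05 rad/s); the robot touches nothing.
It fails at once if the wrench is pulled on through the click: handle folded more than 0.16 rad (angle between the x axis of wrench and the x axis of handle, either way round above 0.16 rad).
It fails at once if a bystander on the bench is moved by more than 20 mm (distance of any of spanner, screwdriver, can, sparenut, bearing, mug from where it was at the start of the episode above 0.02 m).
It also fails if it takes over 64 s, if anything falls off the work surface, if the arm or the gripper's body presses on something with over 40 N, if the wrist force passes 120 N, or if a joint passes its speed limit or range.

## Robot

A 6-joint arm with a two-finger parallel gripper is mounted at the origin on the work surface. World frame = base frame: x ahead of the robot, y to its left, z up, the work surface at z = 0. Lengths are in m, angles in rad, forces in N, time in s.
With the tool pointing down it reaches from about 0.275 to 1 m from the base axis. Payload 8.4 kg.
Tool frame: the origin (TCP) lies midway between the tips of the shut fingers; the grasp point (between the pads) lies 19 mm behind it; z points along the fingers, y is the line along which they close (so a half turn about z gives the same grasp; the last joint's range is limited). The gripper opens to 85 mm and grips with 20 to 120 N. Pads are 22 mm wide; open, the fingers measure 114 mm over their backs; the gripper's body (76 mm by 85 mm) begins 54 mm behind the grasp point. The pads swing forward as they close: fully open they stand 13 mm farther back than shut.
Start: joints at [-1.15, 0.353, 1.633, -0, 1.155, -0.002], TCP at [0.256, -0.57, 0.231] pointing down, gripper open.
Joint ranges: [-2.63, 2.63], [-0.92, 2.1], [0.06, 2.66], [-1.3, 4.44], [0, 2.69], [-3.02, 3.02]. Speed limits (rad/s): [2.22, 2.22, 2.79, 3.14, 3.14, 3.14].

## Interface

Orientations are given as a unit quaternion [w, x, y, z].
In Python, from rig import status, vision, order gives the robot as it stands. The module is installed in compiled form; this text tells all that it offers.
- The arm moves only by the tool apply_moves, never from a script. Its argument "moves" is a list of rows, each an object of numbers: "tx", "ty", "tz": the shift along the tool's x, y, z each as a share of 0.04 m, from -1 to 1; "wx", "wy", "wz": the turn, a rotation vector about the tool's x, y, z each as a share of 5 degrees, from -1 to 1. In form: [{"tx": .., "ty": .., "tz": .., "wx": .., "wy": .., "wz": ..}, ...]. A call has 1 to 12 rows; each row shifts and turns the commanded pose from where the row before left it, along the tool's axes as they then stand; what a row does not reach is not made up. A row lasts 1/12 s, in which the tool goes at most 41.7 mm and 7.16 degrees, less where a joint would pass 70% of its speed; a pose out of reach is approached as far as the arm can. A call with a number of a shift or a turn outside -1 to 1 is refused whole. A call with a gripper value outside its range is refused whole. "claw" is the opening, from 0 (shut) to 1 (fully open), set as the call begins (left out, the last holds). The fingers move at their own pace and stop on an object; "force" is the grip in N (left out, the last holds). Time passes only in rows, so rows that do not move let the fingers close. It gives the time, the measured TCP pose, the force, the opening and the grip force at its end, in the units of the state.
- status.sense(): the state, without advancing time (a new reading comes with each control period).
- vision.read_camera(name): name is "side" or "top"; returns (picture, depth): 420x560x3 uint8, red, green, blue; 420x560 float32, m along the optical axis (not along the pixel's ray), 0 where there is no reading.
- vision.camera_model(name): a dict with "intrinsics" (3x3 intrinsics, pixels), "cam_to_world" (4x4, takes a point from camera to world coordinates). Camera axes: x right, y down, z forward; pixel columns grow to the right and rows downward; lengths in m; the calibration is good to about 2 mm. A picture is of the moment at which its call begins. camera_model takes no time and is no camera call.
- order.sign_off(): hands the job in; it is judged then, once.
The state is a dict: "time_s": time; "qpos": joint angles; "qd": joint speeds; "joint_torque": joint torques, N m; "tool_pos": TCP position; "eef_rot": TCP orientation; "wrist_force": force on the tool from outside, world axes, zero at the start; "wrist_torque": the same for the moment, N m; "gripper_width": finger opening in m; "grip_force": force on a finger pad.
Only numpy, scipy, OpenCV 4.12 (cv2) and the standard library are available. Lean on these libraries where they do the work, as an engineer would, in place of code of your own. Each camera call takes 0.05 s, during which the arm holds its last target. There are 200 camera calls.

## Working session

There is one attempt and no reset: what is moved stays moved. The work goes in short steps, Python scripts to look and compute and a tool call to move; the robot and the scene stay as the last step left them, time stands still between calls to the robot, and variables do not carry over. Pictures are saved under pics/ and viewed, at most 10 in all, crops included, and the job is handed in when it is done.

Besides the shell and the picture viewer there is one more tool, called after ">>>" as a command line: name --argument value ..., lists and objects as JSON in quotes. apply_moves: Moves the arm, as the interface text tells. Its arguments: {"type":"object","properties":{"moves":{"type":"array"},"claw":{"type":"number"},"force":{"type":"number"}},"required":["moves"]}

```bash
mkdir -p pics
cat > h.py <<'E'
import numpy as np, cv2
from rig import status, vision, order
def grab(n):
    im,d=vision.read_camera(n); m=vision.camera_model(n)
    K=np.array(m["intrinsics"]);T=np.array(m["cam_to_world"])
    v,u=np.mgrid[:d.shape[0],:d.shape[1]]
    P=np.stack([(u-K[0,2])/K[0,0]*d,(v-K[1,2])/K[1,1]*d,d],-1)@T[:3,:3].T+T[:3,3]
    P[d==0]=np.nan
    return im,d,P,K,T
E
python3 - <<'E'
from h import *
for n in("top","side"):
    im,d,P,K,T=grab(n); np.savez(f"{n}0.npz",im=im,d=d,P=P,K=K,T=T)
    cv2.imwrite(f"pics/{n}0.png",im[...,::-1]); print(n,K[0,0],T.round(3).tolist())
print(status.sense())
E
```

```text
top 380.5977318462777 [[0.018, -0.983, 0.182, 0.367], [-1.0, -0.021, -0.019, 0.078], [0.022, -0.182, -0.983, 0.951], [0.0, 0.0, 0.0, 1.0]]
side 493.14709398280786 [[-0.882, -0.372, 0.289, 0.167], [-0.471, 0.698, -0.54, 0.738], [-0.001, -0.612, -0.791, 1.068], [0.0, 0.0, 0.0, 1.0]]
{'time_s': 0.1, 'qpos': array([-1.15037684e+00,  3.53616530e-01,  1.63407257e+00, -2.00166899e-05,
        1.15518903e+00, -2.44202136e-03]), 'qd': array([ 0.00051928, -0.00123307, -0.00257567, -0.0001304 ,  0.00014052,
       -0.00031067]), 'joint_torque': array([ 9.88297325e-04, -6.06358838e+01, -3.42818463e+01,  1.24966652e-05,
        3.82491868e-03, -6.62499133e-06]), 'tool_pos': array([ 0.25627555, -0.5695664 ,  0.23060776]), 'eef_rot': array([-6.26849809e-04,  9.77730608e-01,  2.09862919e-01, -1.42303083e-04]), 'wrist_force': array([-0.20324634,  1.19738806,  1.11102242]), 'wrist_torque': array([ 0.0009251 ,  0.02563666, -0.01968613]), 'grip_force': 0.0, 'gripper_width': 0.08554420246186407}
```

View pics/top0.png

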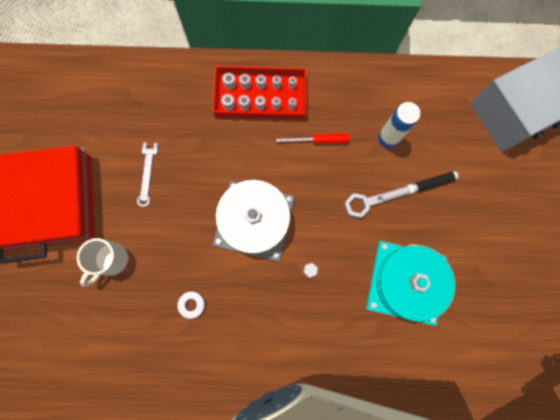

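View pics/side0.png

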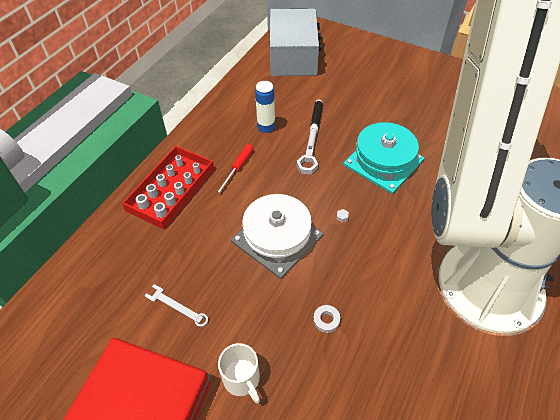

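Top view: the wrench ring is at (358,205) and its grip end at (457,176). Two pulleys are possible: white at (253,215) and turquoise at (420,282). White/aluminium on a grey pump fits the description; turquoise is ruled out. The spare nut at (310,270) is a bystander. I'll measure and confirm in one crop.

Run:
```python
from h import *
t=np.load("top0.npz");s=np.load("side0.npz")
crop=lambda im,c,r:cv2.resize(im[c[1]-r:c[1]+r,c[0]-r:c[0]+r],(390,390),interpolation=cv2.INTER_CUBIC)
a=np.hstack([crop(t["im"],(253,215),22),crop(s["im"],(277,216),26)])
cv2.imwrite("pics/c1.png",a[...,::-1])
for n,z in(("top",t),("side",s)):
    P=z["P"];im=z["im"].astype(int); u0,v0=((253,215),(277,222))[n=="side"]
    v,u=np.mgrid[:420,:560]; near=(abs(u-u0)<60)&(abs(v-v0)<50)
    top=near&(abs(P[...,2]-.08)<.006)&(im.min(-1)>150)
    print(n,"face n",top.sum(),"mean",P[top].mean(0).round(4),"circ",np.round(cv2.minEnclosingCircle((P[top][:,:2]*1e3).astype(np.float32))[0],1),cv2.minEnclosingCircle((P[top][:,:2]*1e3).astype(np.float32))[1])
    nt=near&(P[...,2]>.095)&(P[...,2]<.116)
    print(" nut",nt.sum(),P[nt].mean(0).round(4),P[nt].min(0).round(4),P[nt].max(0).round(4))
    # wrench
    u0,v0=((405,192),(312,138))[n=="side"]
    near=(abs(u-u0)<65)&(abs(v-v0)<45)
    w=near&(P[...,2]>.01)&(P[...,2]<.035)
    k,l,st,c=cv2.connectedComponentsWithStats(w.astype(np.uint8))
    i=1+np.argmax(st[1:,4]); Q=P[l==i]; m=Q[:,:2].mean(0)
    r=cv2.minAreaRect((Q[:,:2]*1e3).astype(np.float32)); print(" wrench",len(Q),m.round(4),Q[:,2].min(),Q[:,2].max(),r)
    d=np.linalg.svd(Q[:,:2]-m,full_matrices=False)[2][0]; h=(Q[:,:2]-m)@d; print(" dir",d,h.min(),h.max(), "ends",(m+d*h.min()).round(4),(m+d*h.max()).round(4))
```

```text
top face n 3870 mean [0.5169 0.1245 0.0794] circ [518.8 124.3] 85.23976135253906
 nut 215 [0.5173 0.1242 0.1032] [0.4994 0.1062 0.0951] [0.5368 0.1426 0.1103]
 wrench 1077 [ 0.5974 -0.2452] 0.010262841640320208 0.030293099974714188 ((606.9800415039062, -245.39663696289062), (61.045875549316406, 297.99188232421875), 22.389127731323242)
 dir [ 0.31312172 -0.949713  ] -0.1453413926050862 0.15350926518805258 ends [ 0.5519 -0.1071] [ 0.6455 -0.391 ]
side face n 2863 mean [0.5151 0.1297 0.0802] circ [517.1 124.6] 87.10417175292969
 nut 169 [0.5149 0.129  0.1036] [0.4973 0.1072 0.0952] [0.5354 0.146  0.1138]
 wrench 624 [ 0.5908 -0.227 ] 0.010033466643195377 0.030767318105135777 ((606.2280883789062, -243.56448364257812), (61.06754684448242, 301.763671875), 22.27371597290039)
 dir [-0.31282298  0.94981145] -0.17266371396970268 0.12981667077630443 ends [ 0.6448 -0.391 ] [ 0.5502 -0.1037]
```

View pics/c1.png

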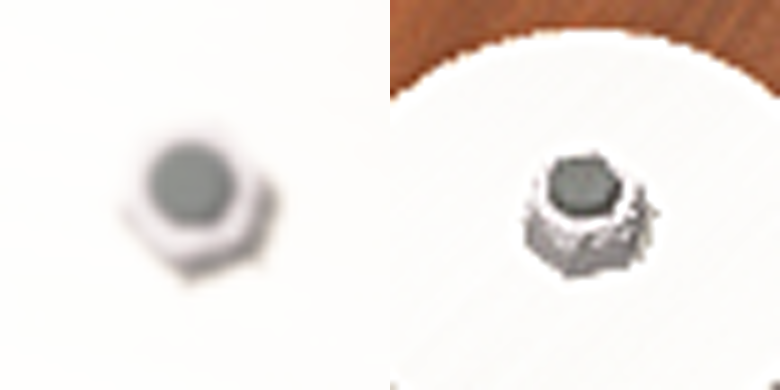

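The crop shows the white pulley with its bright hexagon nut and grey stud, which is the one meant. Next come the nut's yaw and the wrench's pose.

```bash
cat >> h.py <<'E'
from scipy.optimize import least_squares
def nutfit(frames,c0=(.5175,.1245)):
    S=[]
    for im,d,P,K,T in frames:
        Q=P.reshape(-1,3); r=np.hypot(Q[:,0]-c0[0],Q[:,1]-c0[1])
        S.append(Q[(r<.026)&(Q[:,2]>.085)&(Q[:,2]<.0975)])
    Q=np.vstack(S)[:,:2]
    def f(p):
        a=p[2]+np.arange(6)*np.pi/3
        return ((Q-p[:2])@np.array([np.cos(a),np.sin(a)])).max(1)*1e3-18
    L=[least_squares(f,[*c0,np.radians(y)],loss="soft_l1",x_scale=[1e-3,1e-3,.05]) for y in range(0,60,6)]
    L.sort(key=lambda r:r.cost)
    return len(Q),[(r.x[:2].round(4),round(np.degrees(r.x[2])%60,1),round(r.cost,1)) for r in L[:8]]
def wrench(frames,box,z0,zr=(.010,.035)):
    # box x0,x1,y0,y1 in world
    out=[]
    for im,d,P,K,T in frames:
        x,y,z=np.moveaxis(P,-1,0)
        w=(x>box[0])&(x<box[1])&(y>box[2])&(y<box[3])&(z>z0+zr[0])&(z<z0+zr[1])
        k,l,st,c=cv2.connectedComponentsWithStats(w.astype(np.uint8)); out.append(P[l==1+np.argmax(st[1:,4])])
    return out
E
python3 - <<'E'
from h import *
F={n:[grab(n) for _ in range(4)] for n in("top","side")}
for k in(F["top"],F["side"],F["top"]+F["side"]):
    print(nutfit(k))
for n in F:
    Q=np.vstack(wrench(F[n],(.5,.7,-.42,-.08),0)); q=Q[:,:2]
    d=np.array([.313,-.95]);d/=np.linalg.norm(d); o=np.array([.56,-.133])
    for _ in range(6):
        s=(q-o)@d
        H=q[(s>90)|(s>.09)]; hs=(H-o)@d; nrm=np.array([-d[1],d[0]]); e=(H-o)@nrm
        b=np.round(hs/.01); mid=np.array([[hs[b==i].mean(),(np.percentile(e[b==i],3)+np.percentile(e[b==i],97))/2] for i in np.unique(b) if (b==i).sum()>8])
        c=np.polyfit(mid[:,0],mid[:,1],1); 
        R=q[s<.03]; rs=(R-o)@d; re=(R-o)@nrm
        a=np.arctan2(d[1],d[0])+np.arctan(c[0]); 
        o=o+nrm*c[1]+d*(np.percentile(s,.3)+.028); d=np.array([np.cos(a),np.sin(a)])
    s=(q-o)@d
    R=q[s<.032]; C=cv2.minEnclosingCircle((R*1e3).astype(np.float32))
    print(n,"heading",np.degrees(a),"ring(by line)",o.round(4),"ring circ",C,"len",np.percentile(s,99.7))
    # decoy
    im,dd,P,K,T=F[n][0]; m=(im[...,1].astype(int)-im[...,0]>60)&(P[...,2]>.05)&(P[...,1]<-.1)&(P[...,0]<.6); print("decoy",np.nanmean(P[m],0),np.nanmin(P[m],0),np.nanmax(P[m],0))
E
```

```text
(110, [(array([0.5187, 0.1247]), np.float64(14.7), np.float64(16.5)), (array([0.5187, 0.1247]), np.float64(14.7), np.float64(16.5)), (array([0.5187, 0.1247]), np.float64(14.7), np.float64(16.5)), (array([0.5187, 0.1247]), np.float64(14.7), np.float64(16.5)), (array([0.5187, 0.1247]), np.float64(14.7), np.float64(16.5)), (array([0.5187, 0.1247]), np.float64(14.7), np.float64(16.5)), (array([0.5187, 0.1247]), np.float64(14.7), np.float64(16.5)), (array([0.5187, 0.1247]), np.float64(14.7), np.float64(16.5))])
(204, [(array([0.5176, 0.1249]), np.float64(14.0), np.float64(90.1)), (array([0.5176, 0.1249]), np.float64(14.0), np.float64(90.1)), (array([0.5176, 0.1249]), np.float64(14.0), np.float64(90.1)), (array([0.5176, 0.1249]), np.float64(14.0), np.float64(90.1)), (array([0.5176, 0.1249]), np.float64(14.0), np.float64(90.1)), (array([0.5176, 0.1249]), np.float64(14.0), np.float64(90.1)), (array([0.5176, 0.1249]), np.float64(14.0), np.float64(90.1)), (array([0.5176, 0.1249]), np.float64(14.0), np.float64(90.1))])
(314, [(array([0.5181, 0.1248]), np.float64(14.6), np.float64(120.0)), (arra
[... 302 characters left out ...]
t64(120.0)), (array([0.5181, 0.1248]), np.float64(14.6), np.float64(120.0)), (array([0.5181, 0.1248]), np.float64(14.6), np.float64(120.0))])
top heading -71.64377442773295 ring(by line) [ 0.561  -0.1339] ring circ ((561.1572875976562, -134.66770935058594), 31.97768783569336) len 0.26936123329609607
decoy [ 0.37101028 -0.25004369  0.07944837] [ 0.28893112 -0.33981316  0.05008122] [ 0.45687109 -0.1685192   0.11216201]
side heading -71.61971481157521 ring(by line) [ 0.5592 -0.1308] ring circ ((558.5474853515625, -132.50140380859375), 32.976776123046875) len 0.2727589310900689
decoy [ 0.36732644 -0.23881311  0.07749297] [ 0.28647068 -0.34076358  0.05007999] [ 0.45631779 -0.16641045  0.11601541]
```

>>> apply_moves --moves '[{"wz":-1},{"wz":-1},{"wz":-1},{"wz":-1},{"wz":-1},{"wz":-1},{"wz":-1},{"wz":-1},{"wz":-1},{"wz":-1},{"wz":-1},{"wz":-1}]' --claw 1 --force 80

```text
$.moves[0]: bad value
```

>>> apply_moves --moves '[{"wz":-1},{"wz":-1},{"wz":-1},{"wz":-1},{"wz":-0.84},{}]'

```text
$.moves[0]: bad value
```

```bash
cat >> h.py <<'E'
from scipy.spatial.transform import Rotation as R
def go(target,xhead=None):
    s=status.sense(); r=R.from_quat(np.roll(s["eef_rot"],-1)); p=s["tool_pos"]
    M=r.as_matrix(); h=np.degrees(np.arctan2(M[1,0],M[0,0]))
    print("t",round(s["time_s"],2),"p",p.round(4),"xhead",h.round(2),"tilt",np.degrees(np.arccos(-M[2,2])).round(2),"F",s["wrist_force"].round(1),"w",round(s["gripper_width"],4),"q",s["qpos"].round(2))
    d=M.T@(np.array(target)-p)/.04; print("shift units xyz",d.round(3),"rows>=",np.abs(d).max().round(1))
    if xhead is not None:
        Rw=R.from_matrix(np.array([[np.cos(a:=np.radians(xhead)),np.sin(a),0],[np.sin(a),-np.cos(a),0],[0,0,-1]]))
        print("turn units", (np.degrees((r.inv()*Rw).as_rotvec())/5).round(3))
E
python3 -c "
from h import *
go([.576,-.18,.12],108.4)"
```

```text
t 0.5 p [ 0.2564 -0.57    0.2313] xhead 24.22 tilt 0.0 F [0.2 0.1 0.6] w 0.0855 q [-1.15  0.35  1.63  0.    1.16 -0.  ]
shift units xyz [11.286 -5.612  2.782] rows>= 11.3
turn units [-1.0000e-03 -1.0000e-03 -1.6835e+01]
```

>>> apply_moves --moves '[{"tx":0,"ty":0,"tz":0,"wx":0,"wy":0,"wz":-1},{"tx":0,"ty":0,"tz":0,"wx":0,"wy":0,"wz":-1},{"tx":0,"ty":0,"tz":0,"wx":0,"wy":0,"wz":-1},{"tx":0,"ty":0,"tz":0,"wx":0,"wy":0,"wz":-1},{"tx":0,"ty":0,"tz":0,"wx":0,"wy":0,"wz":-1},{"tx":0,"ty":0,"tz":0,"wx":0,"wy":0,"wz":-1},{"tx":0,"ty":0,"tz":0,"wx":0,"wy":0,"wz":-1},{"tx":0,"ty":0,"tz":0,"wx":0,"wy":0,"wz":-1},{"tx":0,"ty":0,"tz":0,"wx":0,"wy":0,"wz":-1},{"tx":0,"ty":0,"tz":0,"wx":0,"wy":0,"wz":-1},{"tx":0,"ty":0,"tz":0,"wx":0,"wy":0,"wz":-1},{"tx":0,"ty":0,"tz":0,"wx":0,"wy":0,"wz":-1}]' --claw 1 --force 80

```text
time_s: 1.5
tool_pos: [0.2564, -0.57, 0.2313]
eef_rot: [-0.0, 0.74, 0.672, 0.0]
wrist_force: [-0.3, -0.4, -0.0]
gripper_width: 0.0853
grip_force: 0.0
```

>>> apply_moves --moves '[{"tx":0,"ty":0,"tz":0,"wx":0,"wy":0,"wz":-1},{"tx":0,"ty":0,"tz":0,"wx":0,"wy":0,"wz":-1},{"tx":0,"ty":0,"tz":0,"wx":0,"wy":0,"wz":-1},{"tx":0,"ty":0,"tz":0,"wx":0,"wy":0,"wz":-1},{"tx":0,"ty":0,"tz":0,"wx":0,"wy":0,"wz":-0.84},{"tx":0,"ty":0,"tz":0,"wx":0,"wy":0,"wz":0}]'

```text
time_s: 2.0
tool_pos: [0.2564, -0.57, 0.2313]
eef_rot: [-0.0, 0.583, 0.812, -0.0]
wrist_force: [-0.0, 0.2, -0.5]
gripper_width: 0.0856
grip_force: 0.0
```

```bash
python3 -c "
from h import *
go([.576,-.18,.12],108.4)"
```

```text
t 2.0 p [ 0.2564 -0.57    0.2313] xhead 108.61 tilt 0.0 F [-0.   0.2 -0.5] w 0.0856 q [-1.15  0.35  1.63 -0.    1.16 -1.48]
shift units xyz [ 6.689 10.683  2.782] rows>= 10.7
turn units [-0.    -0.     0.043]
```

>>> apply_moves --moves '[{"tx":0.5,"ty":0.8,"tz":0.1,"wx":0,"wy":0,"wz":0},{"tx":0.5,"ty":0.8,"tz":0.1,"wx":0,"wy":0,"wz":0},{"tx":0.5,"ty":0.8,"tz":0.1,"wx":0,"wy":0,"wz":0},{"tx":0.5,"ty":0.8,"tz":0.1,"wx":0,"wy":0,"wz":0},{"tx":0.5,"ty":0.8,"tz":0.1,"wx":0,"wy":0,"wz":0},{"tx":0.5,"ty":0.8,"tz":0.1,"wx":0,"wy":0,"wz":0},{"tx":0.5,"ty":0.8,"tz":0.1,"wx":0,"wy":0,"wz":0},{"tx":0.5,"ty":0.8,"tz":0.1,"wx":0,"wy":0,"wz":0},{"tx":0.5,"ty":0.8,"tz":0.1,"wx":0,"wy":0,"wz":0},{"tx":0.5,"ty":0.8,"tz":0.1,"wx":0,"wy":0,"wz":0},{"tx":0.5,"ty":0.8,"tz":0.1,"wx":0,"wy":0,"wz":0},{"tx":0.5,"ty":0.8,"tz":0.1,"wx":0,"wy":0,"wz":0}]'

```text
time_s: 3.0
tool_pos: [0.546, -0.2193, 0.1833]
eef_rot: [0.0, 0.586, 0.81, 0.0]
wrist_force: [0.8, -0.1, 0.8]
gripper_width: 0.0853
grip_force: 0.0
```

>>> apply_moves --moves '[{"tx":0.6,"ty":0.8,"tz":0.0,"wx":0,"wy":0,"wz":0.04},{"tx":0.1,"ty":0.28,"tz":0.3,"wx":0,"wy":0,"wz":0},{"tx":0,"ty":0,"tz":0.3,"wx":0,"wy":0,"wz":0},{"tx":0,"ty":0,"tz":0,"wx":0,"wy":0,"wz":0}]'

```text
time_s: 3.33
tool_pos: [0.5756, -0.18, 0.1565]
eef_rot: [-0.002, 0.586, 0.81, -0.001]
wrist_force: [-1.3, 0.1, -0.5]
gripper_width: 0.0855
grip_force: 0.0
```

Run:
```python
from h import *
go([.576,-.18,.04],108.4)
im,d,P,K,T=grab("side"); cv2.imwrite("pics/s1.png",cv2.resize(im[80:280,180:440],(780,600))[...,::-1])
```

```text
t 3.33 p [ 0.5756 -0.18    0.1565] xhead 108.24 tilt 0.23 F [-1.3  0.1 -0.5] w 0.0855 q [-0.31  0.4   1.75 -0.    1.   -0.62]
shift units xyz [-0.009  0.02   2.913] rows>= 2.9
turn units [-0.04  -0.024 -0.032]
```

View pics/s1.png

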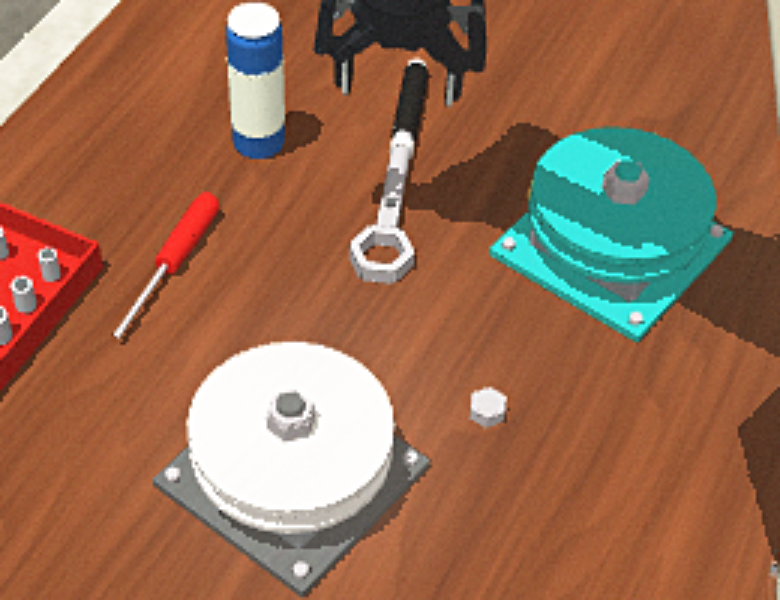

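The fingers straddle the wrench line symmetrically, the neck is below, and the can and decoy are clear. I'll descend and grip.

>>> apply_moves --moves '[{"tx":0,"ty":0,"tz":0.8,"wx":-0.04,"wy":-0.02,"wz":-0.03},{"tx":0,"ty":0,"tz":0.8,"wx":0,"wy":0,"wz":0},{"tx":0,"ty":0,"tz":0.8,"wx":0,"wy":0,"wz":0},{"tx":0,"ty":0,"tz":0.7,"wx":0,"wy":0,"wz":0},{"tx":0,"ty":0,"tz":0.4,"wx":0,"wy":0,"wz":0},{"tx":0,"ty":0,"tz":0.3,"wx":0,"wy":0,"wz":0},{"tx":0,"ty":0,"tz":0,"wx":0,"wy":0,"wz":0}]'

```text
time_s: 3.97
tool_pos: [0.5755, -0.1816, 0.0053]
eef_rot: [0.0, 0.586, 0.81, 0.0]
wrist_force: [-0.1, 1.3, 0.2]
gripper_width: 0.0851
grip_force: 0.0
```

>>> apply_moves --moves '[{"tx":0,"ty":0,"tz":0,"wx":0,"wy":0,"wz":0},{"tx":0,"ty":0,"tz":0,"wx":0,"wy":0,"wz":0},{"tx":0,"ty":0,"tz":0,"wx":0,"wy":0,"wz":0},{"tx":0,"ty":0,"tz":0,"wx":0,"wy":0,"wz":0},{"tx":0,"ty":0,"tz":0,"wx":0,"wy":0,"wz":0},{"tx":0,"ty":0,"tz":0,"wx":0,"wy":0,"wz":0},{"tx":0,"ty":0,"tz":0,"wx":0,"wy":0,"wz":0},{"tx":0,"ty":0,"tz":0,"wx":0,"wy":0,"wz":0}]' --claw 0 --force 80

```text
time_s: 4.63
tool_pos: [0.5782, -0.1808, 0.0085]
eef_rot: [0.002, 0.585, 0.811, 0.001]
wrist_force: [-0.9, 0.8, 7.9]
gripper_width: 0.0177
grip_force: 79.0
```

```bash
python3 -c "
from h import *
go([.576,-.18,.14],108.4)"
```

```text
t 4.63 p [ 0.5782 -0.1808  0.0085] xhead 108.38 tilt 0.31 F [-0.9  0.8  7.9] w 0.0177 q [-0.31  0.6   1.82  0.    0.71 -0.63]
shift units xyz [ 0.029 -0.031 -3.288] rows>= 3.3
turn units [ 0.054  0.029 -0.004]
```

>>> apply_moves --moves '[{"tx":0,"ty":0,"tz":-0.3,"wx":0,"wy":0,"wz":0},{"tx":0,"ty":0,"tz":-0.6,"wx":0,"wy":0,"wz":0},{"tx":0,"ty":0,"tz":-0.8,"wx":0,"wy":0,"wz":0},{"tx":0,"ty":0,"tz":-0.8,"wx":0,"wy":0,"wz":0},{"tx":0,"ty":0,"tz":-0.7,"wx":0,"wy":0,"wz":0},{"tx":0,"ty":0,"tz":-0.3,"wx":0,"wy":0,"wz":0},{"tx":0,"ty":0,"tz":0,"wx":0,"wy":0,"wz":0},{"tx":0,"ty":0,"tz":0,"wx":0,"wy":0,"wz":0}]'

```text
time_s: 5.3
tool_pos: [0.5766, -0.1805, 0.147]
eef_rot: [0.002, 0.585, 0.811, 0.001]
wrist_force: [-0.3, 0.1, -6.2]
gripper_width: 0.0175
grip_force: 79.7
```

```bash
cat >> h.py <<'E'
def hexring(frames,c0,z0,AF=.0384):
    """fit ring top (outer dia 56): points on ring top near c0"""
    Q=np.vstack([P.reshape(-1,3) for _,_,P,_,_ in frames]); r=np.hypot(Q[:,0]-c0[0],Q[:,1]-c0[1])
    return Q[(r<.034)&(abs(Q[:,2]-z0)<.012)]
E
python3 - <<'E'
from h import *
go([.576,-.18,.14],108.4)
for n in("side","top"):
    fr=[grab(n) for _ in range(2)]; im=fr[0][0]
    np.savez(f"{n}1.npz",im=im,P=fr[0][2])
    if n=="side": cv2.imwrite("pics/s2.png",cv2.resize(im[40:240,220:480],(780,600))[...,::-1])
    Q=hexring(fr,(.562,-.132),.155); print(n,len(Q),Q.mean(0).round(4),Q.min(0).round(4),Q.max(0).round(4))
    A=np.c_[Q[:,:2]-Q[:,:2].mean(0),np.ones(len(Q))]; print("plane",np.linalg.lstsq(A,Q[:,2],rcond=None)[0].round(4),"circ",cv2.minEnclosingCircle((Q[:,:2]*1e3).astype(np.float32)))
    W=[q for q in wrench(fr,(.5,.72,-.42,-.09),.12,(.0,.06))][0]; d=np.array([.3157,-.949]); s=(W[:,:2]-[.562,-.132])@d
    H=W[(s>.19)]; print(" handle far z",np.percentile(H[:,2],[5,50,95]).round(4)) if len(H) else None
    if len(H): c=H[:,:2].mean(0); print(" far mean",c.round(4),np.degrees(np.arctan2(*(c-[.562,-.132])[::-1])))
E
```

```text
t 5.3 p [ 0.5766 -0.1805  0.147 ] xhead 108.38 tilt 0.23 F [-0.3  0.1 -6.2] w 0.0175 q [-0.31  0.41  1.76  0.    0.97 -0.63]
shift units xyz [ 0.018 -0.011  0.175] rows>= 0.2
turn units [ 0.04   0.02  -0.004]
side 585 [ 0.5579 -0.1307  0.1544] [ 0.5285 -0.1657  0.1431] [ 0.5893 -0.0999  0.1644]
plane [ 0.0111 -0.0331  0.1544] circ ((561.3414306640625, -133.0172119140625), 33.38822555541992)
top 787 [ 0.5581 -0.134   0.1548] [ 0.529  -0.1659  0.143 ] [ 0.5885 -0.1025  0.16  ]
plane [ 0.0081 -0.0159  0.1548] circ ((558.7047729492188, -134.9975128173828), 32.71243667602539)
```

View pics/s2.png

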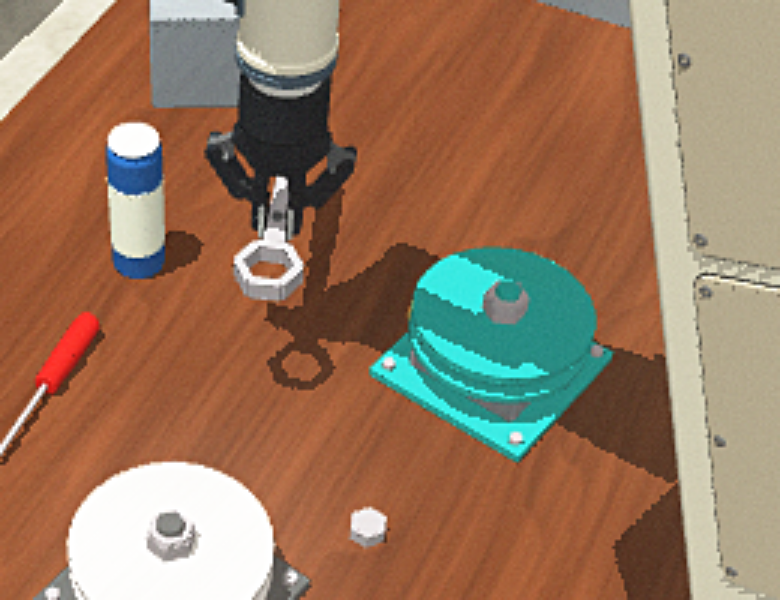

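Gripped well: the wrench is level, with the ring top at z≈0.155, so the underside is about 0.135 and clears the 0.109 stud. Next I turn +26° to bring the heading to −45.5° and carry it over the nut.

>>> apply_moves --moves '[{"tx":0,"ty":0,"tz":0,"wx":0.04,"wy":0.02,"wz":-0.5},{"tx":0,"ty":0,"tz":0,"wx":0,"wy":0,"wz":-0.8},{"tx":0,"ty":0,"tz":0,"wx":0,"wy":0,"wz":-0.8},{"tx":0,"ty":0,"tz":0,"wx":0,"wy":0,"wz":-0.8},{"tx":0,"ty":0,"tz":0,"wx":0,"wy":0,"wz":-0.8},{"tx":0,"ty":0,"tz":0,"wx":0,"wy":0,"wz":-0.8},{"tx":0,"ty":0,"tz":0,"wx":0,"wy":0,"wz":-0.7},{"tx":0,"ty":0,"tz":0,"wx":0,"wy":0,"wz":0},{"tx":0,"ty":0,"tz":0,"wx":0,"wy":0,"wz":0}]'

```text
time_s: 6.25
tool_pos: [0.5764, -0.1805, 0.1461]
eef_rot: [-0.001, 0.389, 0.921, -0.0]
wrist_force: [-0.7, 0.1, -5.1]
gripper_width: 0.0176
grip_force: 79.6
```

```bash
python3 -c "
from h import *
go([.5534,.0888,.147],134.5)"
```

```text
t 6.25 p [ 0.5764 -0.1805  0.1461] xhead 134.26 tilt 0.11 F [-0.7  0.1 -5.1] w 0.0176 q [-0.31  0.41  1.75 -0.    0.98 -1.08]
shift units xyz [ 5.224  4.287 -0.019] rows>= 5.2
turn units [-0.011 -0.019 -0.048]
```

>>> apply_moves --moves '[{"tx":0.25,"ty":0.2,"tz":0,"wx":0,"wy":0,"wz":-0.05},{"tx":0.5,"ty":0.4,"tz":0,"wx":0,"wy":0,"wz":0},{"tx":0.65,"ty":0.55,"tz":0,"wx":0,"wy":0,"wz":0},{"tx":0.65,"ty":0.55,"tz":0,"wx":0,"wy":0,"wz":0},{"tx":0.65,"ty":0.55,"tz":0,"wx":0,"wy":0,"wz":0},{"tx":0.65,"ty":0.55,"tz":0,"wx":0,"wy":0,"wz":0},{"tx":0.65,"ty":0.55,"tz":0,"wx":0,"wy":0,"wz":0},{"tx":0.65,"ty":0.5,"tz":0,"wx":0,"wy":0,"wz":0},{"tx":0.4,"ty":0.3,"tz":0,"wx":0,"wy":0,"wz":0},{"tx":0.18,"ty":0.14,"tz":0,"wx":0,"wy":0,"wz":0},{"tx":0,"ty":0,"tz":0,"wx":0,"wy":0,"wz":0},{"tx":0,"ty":0,"tz":0,"wx":0,"wy":0,"wz":0}]'

```text
time_s: 7.25
tool_pos: [0.552, 0.0889, 0.1471]
eef_rot: [-0.0, 0.385, 0.923, -0.0]
wrist_force: [0.7, -0.2, -5.7]
gripper_width: 0.0175
grip_force: 79.6
```

Run:
```python
from h import *
go([.5534,.0888,.147],134.5)
fr={n:[grab(n) for _ in range(3)] for n in("top","side")}
np.savez("over.npz",t=fr["top"][0][2],s=fr["side"][0][2])
for n in fr:
    Q=hexring(fr[n],(.518,.125),.155); Q=Q[Q[:,2]>.150]
    # hex annulus top: fit outer hex/circle & hole together: inside points must be 19.2<=hexdist, r<=28
    def f(p):
        q=(Q[:,:2]-p[:2])*1e3; a=p[2]+np.arange(6)*np.pi/3
        hd=(q@np.array([np.cos(a),np.sin(a)])).max(1); ho=np.hypot(*q.T)
        return np.r_[np.maximum(19.2-hd,0),np.maximum(ho-30,0)]
    L=[]
    for y in range(0,60,5):
        r=least_squares(f,[.518,.125,np.radians(y)],x_scale=[1e-3,1e-3,.05],loss="soft_l1",diff_step=1e-3); L.append((round(r.cost,1),r.x[:2].round(4),round(np.degrees(r.x[2])%60,1)))
    L.sort(key=lambda t:t[0]); print(n,len(Q),L[:3],"circ",cv2.minEnclosingCircle((Q[:,:2]*1e3).astype(np.float32)))
    A=np.c_[Q[:,:2]-Q[:,:2].mean(0),np.ones(len(Q))]; print("plane",np.linalg.lstsq(A,Q[:,2],rcond=None)[0].round(4))
    W=np.vstack(wrench(fr[n],(.5,.8,-.2,.16),.12,(0,.06))); d=np.array([.701,-.713]); s=(W[:,:2]-[.518,.125])@d; e=(W[:,:2]-[.518,.125])@[.713,.701]
    H=(s>.15)&(abs(e)<.03); print(" handle",H.sum(), s.max().round(3)); 
    if H.sum()>20: c=W[H].mean(0); print(" far",c.round(4),"heading from nut centre",np.degrees(np.arctan2(c[1]-.1248,c[0]-.518)))
im=[cv2.resize(fr["top"][0][0][150:280,200:330],(390,390)),cv2.resize(fr["side"][0][0][130:260,220:350],(390,390))]
cv2.imwrite("pics/over.png",np.hstack(im)[...,::-1])
```

```text
t 7.25 p [0.552  0.0889 0.1471] xhead 134.66 tilt 0.03 F [ 0.7 -0.2 -5.7] w 0.0175 q [ 0.16  0.35  1.85 -0.    0.94 -0.62]
shift units xyz [-0.026  0.023  0.002] rows>= 0.0
turn units [-0.006  0.002  0.032]
top 0 [(np.float64(0.0), array([0.518, 0.125]), np.float64(0.0)), (np.float64(0.0), array([0.518, 0.125]), np.float64(5.0)), (np.float64(0.0), array([0.518, 0.125]), np.float64(10.0))] circ ((0.0, 0.0), 0.0)
plane [0. 0. 0.]
 handle 495 0.27
 far [ 0.6907 -0.0573  0.1603] heading from nut centre -46.51125243340806
side 924 [(np.float64(113.9), array([0.5155, 0.1234]), np.float64(13.3)), (np.float64(113.9), array([0.5155, 0.1234]), np.float64(13.4)), (np.float64(113.9), array([0.5155, 0.1234]), np.float64(13.5))] circ ((516.6895141601562, 122.79310607910156), 33.53670120239258)
plane [ 0.0065 -0.0106  0.1577]
 handle 0 0.097<stdin>:16: RuntimeWarning: Mean of empty slice.
  ret = um.true_divide(
```

View pics/over.png

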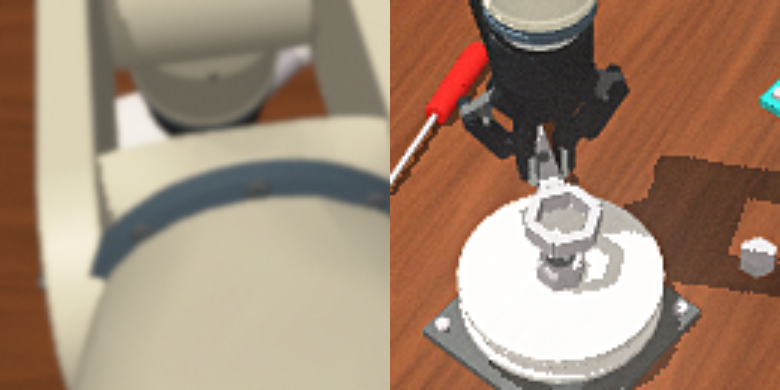

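Side view: the ring at (562,212) hovers above the nut at (560,265) and its outer shape is a hexagon. I'll refit with the outer hexagon (56 across flats) to get the offset.

```bash
cat >> h.py <<'E'
def ringfit(frames,c0,zt,head0):
    Q=np.vstack([P.reshape(-1,3) for _,_,P,_,_ in frames])
    d=np.array([np.cos(h:=np.radians(head0)),np.sin(h)]); s=(Q[:,:2]-c0)@d; r=np.hypot(*(Q[:,:2]-c0).T)
    Q=Q[(r<.036)&(s<.022)&(abs(Q[:,2]-zt)<.004)]
    def hd(p):
        a=p[2]+np.arange(6)*np.pi/3
        return ((Q[:,:2]-p[:2])*1e3@np.array([np.cos(a),np.sin(a)])).max(1)
    f=lambda p:np.r_[np.maximum(19.2-hd(p),0),np.maximum(hd(p)-28,0)]
    L=[least_squares(f,[*c0,np.radians(head0+y)],x_scale=[1e-3,1e-3,.05],loss="soft_l1") for y in range(-12,13,4)]
    b=min(L,key=lambda r:r.cost); return len(Q),b.x[:2].round(4),round(np.degrees(b.x[2]),1),round(b.cost,1),np.median(Q[:,2]).round(4)
E
python3 - <<'E'
from h import *
fr=[grab("side") for _ in range(4)]
print(ringfit(fr,np.array([.5165,.124]),.1575,-45.5))
# same method on the resting wrench from first frames (side) for bias
z=np.load("side0.npz"); print("rest side",ringfit([(0,0,z["P"],0,0)],np.array([.560,-.1325]),.0205,-71.6))
z=np.load("top0.npz"); print("rest top",ringfit([(0,0,z["P"],0,0)],np.array([.560,-.1325]),.0205,-71.6))
for n in("side","top"):
  z=np.load(n+"1.npz"); print("lifted",n,ringfit([(0,0,z["P"],0,0)],np.array([.560,-.1325]),.157,-71.6))
E
```

```text
(873, array([0.5144, 0.1243]), np.float64(-45.6), np.float64(16.8), np.float64(0.1583))
rest side (124, array([ 0.5599, -0.1318]), np.float64(-71.3), np.float64(5.3), np.float64(0.02))
rest top (175, array([ 0.561 , -0.1336]), np.float64(-71.8), np.float64(0.1), np.float64(0.0195))
lifted side (160, array([ 0.5583, -0.1314]), np.float64(-73.3), np.float64(7.1), np.float64(0.158))
lifted top (259, array([ 0.5584, -0.1332]), np.float64(-72.1), np.float64(0.5), np.float64(0.156))
```

>>> apply_moves --moves '[{"tx":-0.05,"ty":0.05,"tz":0.15,"wx":0,"wy":0,"wz":0.03},{"tx":0,"ty":0,"tz":0.25,"wx":0,"wy":0,"wz":0},{"tx":0,"ty":0,"tz":0.15,"wx":0,"wy":0,"wz":0},{"tx":0,"ty":0,"tz":0,"wx":0,"wy":0,"wz":0},{"tx":0,"ty":0,"tz":0,"wx":0,"wy":0,"wz":0}]'

```text
time_s: 8.17
tool_pos: [0.5544, 0.0887, 0.1243]
eef_rot: [-0.001, 0.387, 0.922, -0.001]
wrist_force: [-0.5, 0.2, -5.0]
gripper_width: 0.0177
grip_force: 79.5
```

Run:
```python
from h import *
go([.555,.0889,.10],134.5)
fr=[grab("side") for _ in range(4)]
print(ringfit(fr,np.array([.517,.1245]),.136,-45.5)); 
Q=np.vstack([P.reshape(-1,3) for _,_,P,_,_ in fr]); Q=Q[(np.hypot(Q[:,0]-.518,Q[:,1]-.125)<.017)&(Q[:,2]>.1)&(Q[:,2]<.113)]; print("stud seen",len(Q),Q.mean(0) if len(Q) else 0)
cv2.imwrite("pics/low.png",cv2.resize(fr[0][0][150:250,230:340],(660,600),interpolation=cv2.INTER_CUBIC)[...,::-1])
```

```text
t 8.17 p [0.5544 0.0887 0.1243] xhead 134.48 tilt 0.11 F [-0.5  0.2 -5. ] w 0.0177 q [ 0.16  0.38  1.86 -0.    0.9  -0.62]
shift units xyz [-0.007  0.017  0.607] rows>= 0.6
turn units [-0.019 -0.013 -0.004]
(833, array([0.5173, 0.1254]), np.float64(-46.0), np.float64(12.3), np.float64(0.1362))
stud seen 103 [0.52120186 0.11895954 0.10717651]
```

View pics/low.png

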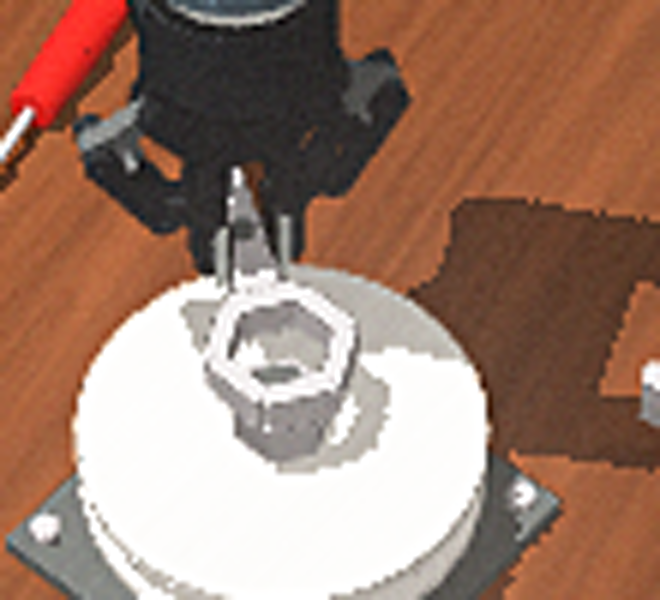

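Aligned: the ring at (.5173,.1254) matches the nut at (.5176,.1249), and the yaw agrees within 0.5°. I'll lower it in small steps and watch the force.

>>> apply_moves --moves '[{"tx":0,"ty":0,"tz":0.15,"wx":0,"wy":0,"wz":0},{"tx":0,"ty":0,"tz":0.15,"wx":0,"wy":0,"wz":0},{"tx":0,"ty":0,"tz":0.1,"wx":0,"wy":0,"wz":0},{"tx":0,"ty":0,"tz":0.05,"wx":0,"wy":0,"wz":0},{"tx":0,"ty":0,"tz":0,"wx":0,"wy":0,"wz":0}]'

```text
time_s: 8.78
tool_pos: [0.5545, 0.0886, 0.1064]
eef_rot: [-0.001, 0.387, 0.922, -0.0]
wrist_force: [-0.7, -0.8, -4.6]
gripper_width: 0.0178
grip_force: 79.6
```

>>> apply_moves --moves '[{"tx":0,"ty":0,"tz":0.05,"wx":0,"wy":0,"wz":0},{"tx":0,"ty":0,"tz":0.05,"wx":0,"wy":0,"wz":0},{"tx":0,"ty":0,"tz":0.05,"wx":0,"wy":0,"wz":0},{"tx":0,"ty":0,"tz":0,"wx":0,"wy":0,"wz":0}]'

```text
time_s: 9.12
tool_pos: [0.5549, 0.0887, 0.1009]
eef_rot: [-0.0, 0.387, 0.922, -0.0]
wrist_force: [-0.4, 0.6, -6.0]
gripper_width: 0.0176
grip_force: 79.6
```

>>> apply_moves --moves '[{"tx":0,"ty":0,"tz":0.08,"wx":0,"wy":0,"wz":0},{"tx":0,"ty":0,"tz":0.08,"wx":0,"wy":0,"wz":0},{"tx":0,"ty":0,"tz":0.05,"wx":0,"wy":0,"wz":0},{"tx":0,"ty":0,"tz":0.03,"wx":0,"wy":0,"wz":0},{"tx":0,"ty":0,"tz":0,"wx":0,"wy":0,"wz":0}]'

```text
time_s: 9.53
tool_pos: [0.5549, 0.0887, 0.0913]
eef_rot: [-0.0, 0.387, 0.922, -0.0]
wrist_force: [-0.0, 0.6, -5.5]
gripper_width: 0.0175
grip_force: 79.6
```

>>> apply_moves --moves '[{"tx":0,"ty":0,"tz":0.03,"wx":0,"wy":0,"wz":0},{"tx":0,"ty":0,"tz":0.03,"wx":0,"wy":0,"wz":0},{"tx":0,"ty":0,"tz":0,"wx":0,"wy":0,"wz":0}]'

```text
time_s: 9.78
tool_pos: [0.555, 0.0887, 0.0891]
eef_rot: [-0.0, 0.387, 0.922, -0.0]
wrist_force: [-0.3, 0.0, -4.7]
gripper_width: 0.0179
grip_force: 79.6
```

>>> apply_moves --moves '[{"tx":0,"ty":0,"tz":0,"wx":0,"wy":0,"wz":0},{"tx":0,"ty":0,"tz":0,"wx":0,"wy":0,"wz":0},{"tx":0,"ty":0,"tz":0,"wx":0,"wy":0,"wz":0},{"tx":0,"ty":0,"tz":0,"wx":0,"wy":0,"wz":0},{"tx":0,"ty":0,"tz":-0.3,"wx":0,"wy":0,"wz":0},{"tx":0,"ty":0,"tz":-0.7,"wx":0,"wy":0,"wz":0},{"tx":0,"ty":0,"tz":-0.9,"wx":0,"wy":0,"wz":0},{"tx":0,"ty":0,"tz":-0.6,"wx":0,"wy":0,"wz":0},{"tx":0,"ty":0,"tz":0,"wx":0,"wy":0,"wz":0}]' --claw 1

```text
time_s: 10.53
tool_pos: [0.5583, 0.0892, 0.1956]
eef_rot: [0.004, 0.387, 0.922, 0.002]
wrist_force: [1.0, -0.1, -0.3]
gripper_width: 0.0856
grip_force: 0.0
```

```bash
cat >> h.py <<'E'
def handle(n,nf=2,show=None):
    """heading of ring (hexfit) and line through grip part, wrench seated on nut"""
    fr=[grab(n) for _ in range(nf)]; c=np.array([.518,.1248])
    Q=np.vstack([P.reshape(-1,3) for _,_,P,_,_ in fr]); q=Q[:,:2]-c; r=np.hypot(*q.T); a=np.degrees(np.arctan2(q[:,1],q[:,0]))
    for lo,hi in((.03,.065),(.095,.15),(.16,.265)):
        m=(r>lo)&(r<hi)&(Q[:,2]>.090)&(Q[:,2]<.112)&(a<-20)&(a>-125); 
        if m.sum()>20: print(n,lo,hi,m.sum(),"ang med",np.median(a[m]).round(2),"rmax",r[m].max().round(4),"z95",np.percentile(Q[m,2],90).round(4))
    return fr
E
python3 - <<'E'
from h import *
go([.68,-.02,.2],134.5)
for n in("side","top"):
    fr=handle(n)
    for h in(-45.5,): print(ringfit(fr,np.array([.518,.1248]),.1005,h))
im=fr[0][0]; s=grab("side")[0]
cv2.imwrite("pics/on.png",np.hstack([cv2.resize(im[150:280,200:380],(400,300)),cv2.resize(s[120:260,200:360],(400,300))])[...,::-1])
E
```

```text
t 10.53 p [0.5583 0.0892 0.1956] xhead 134.47 tilt 0.52 F [ 1.  -0.1 -0.3] w 0.0856 q [ 0.16  0.29  1.8  -0.    1.03 -0.62]
shift units xyz [-4.081  0.259 -0.085] rows>= 4.1
turn units [ 0.084  0.061 -0.005]
side 0.03 0.065 197 ang med -44.68 rmax 0.0649 z95 0.1024
side 0.095 0.15 275 ang med -45.07 rmax 0.1499 z95 0.1049
side 0.16 0.265 172 ang med -45.21 rmax 0.2631 z95 0.1066
(543, array([0.5188, 0.1233]), np.float64(-41.6), np.float64(581.9), np.float64(0.1003))
top 0.095 0.15 298 ang med -46.81 rmax 0.1499 z95 0.1043
top 0.16 0.265 155 ang med -45.63 rmax 0.1831 z95 0.1059
(0, array([0.518 , 0.1248]), np.float64(-57.5), np.float64(0.0), np.float64(nan))
  return _methods._mean(a, axis=axis, dtype=dtype,
  ret = ret.dtype.type(ret / rcount)
```

View pics/on.png

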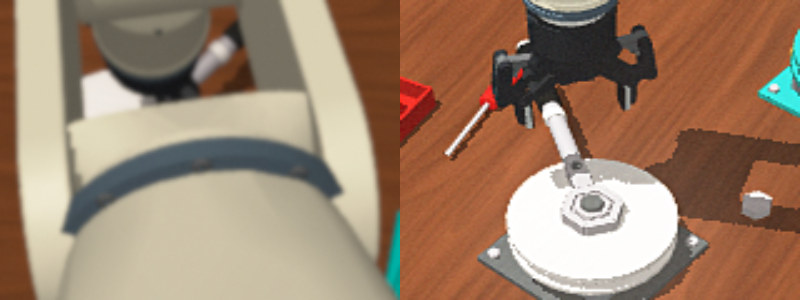

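Side view: the ring at (592,205) is seated flat around the nut with its top at z≈0.100, and the handle heading is about −45.3°. Now I shut the fingers, go to the far (counter-clockwise) side of the grip, and push along the arc.

>>> apply_moves --moves '[{"tx":-0.3,"ty":0.1,"tz":0,"wx":0.08,"wy":0.06,"wz":0},{"tx":-0.7,"ty":0.16,"tz":0,"wx":0,"wy":0,"wz":0},{"tx":-0.8,"ty":0.18,"tz":0,"wx":0,"wy":0,"wz":0},{"tx":-0.8,"ty":0.18,"tz":0,"wx":0,"wy":0,"wz":0},{"tx":-0.8,"ty":0.18,"tz":0,"wx":0,"wy":0,"wz":0},{"tx":-0.5,"ty":0.12,"tz":0.2,"wx":0,"wy":0,"wz":0},{"tx":0,"ty":0,"tz":0.6,"wx":0,"wy":0,"wz":0},{"tx":0,"ty":0,"tz":0.6,"wx":0,"wy":0,"wz":0},{"tx":0,"ty":0,"tz":0.3,"wx":0,"wy":0,"wz":0},{"tx":0,"ty":0,"tz":0,"wx":0,"wy":0,"wz":0}]' --claw 0 --force 60

```text
time_s: 11.62
tool_pos: [0.687, 0.0031, 0.1157]
eef_rot: [-0.007, 0.387, 0.922, -0.004]
wrist_force: [-1.0, 0.9, -1.0]
gripper_width: 0.0001
grip_force: 0.0
```

Run:
```python
from h import *
go([.694,.0036,.076],134.5)
for n in("side","top"): fr=handle(n)
```

```text
t 11.62 p [0.687  0.0031 0.1157] xhead 134.47 tilt 0.94 F [-1.   0.9 -1. ] w 0.0001 q [ 0.    0.57  1.57 -0.    1.02 -0.77]
shift units xyz [-0.123  0.145  0.989] rows>= 1.0
turn units [-0.143 -0.121 -0.006]
side 0.03 0.065 195 ang med -45.31 rmax 0.0649 z95 0.1035
side 0.095 0.15 279 ang med -44.94 rmax 0.1499 z95 0.1048
side 0.16 0.265 507 ang med -45.07 rmax 0.2602 z95 0.1071
top 0.03 0.065 289 ang med -47.74 rmax 0.0649 z95 0.102
top 0.095 0.15 135 ang med -45.27 rmax 0.1223 z95 0.103
```

>>> apply_moves --moves '[{"tx":-0.12,"ty":0.2,"tz":0,"wx":0,"wy":0,"wz":0},{"tx":0,"ty":0,"tz":0.3,"wx":0,"wy":0,"wz":0},{"tx":0,"ty":0,"tz":0.4,"wx":0,"wy":0,"wz":0},{"tx":0,"ty":0,"tz":0.3,"wx":0,"wy":0,"wz":0},{"tx":0,"ty":0,"tz":0,"wx":0,"wy":0,"wz":0},{"tx":0,"ty":0,"tz":0,"wx":0,"wy":0,"wz":0}]'

```text
time_s: 12.32
tool_pos: [0.6981, 0.0053, 0.0792]
eef_rot: [-0.005, 0.387, 0.922, -0.003]
wrist_force: [0.5, 0.7, -0.8]
gripper_width: -0.0001
grip_force: 0.0
```

```bash
cat >> h.py <<'E'
def push():
    s=status.sense(); M=R.from_quat(np.roll(s["eef_rot"],-1)).as_matrix(); c=np.array([.518,.1248]); p=s["tool_pos"]
    d=-M[:2,0]; n=M[:2,1]; q=p[:2]-c
    print("t",round(s["time_s"],2),"z",p[2].round(4),"xhead",np.degrees(np.arctan2(M[1,0],M[0,0])).round(2),"along d",(q@d).round(4),"off n",(q@n).round(4),"F tool",(M.T@s["wrist_force"]).round(2),"tilt",np.degrees(np.arccos(-M[2,2])).round(2))
E
python3 - <<'E'
from h import *
go([.694,.0036,.076],134.5); push()
E
```

```text
t 12.32 p [0.6981 0.0053 0.0792] xhead 134.48 tilt 0.6 F [ 0.5  0.7 -0.8] w -0.0001 q [ 0.01  0.62  1.56 -0.    0.97 -0.77]
shift units xyz [ 0.041 -0.103  0.082] rows>= 0.1
turn units [-0.096 -0.074 -0.004]
t 12.32 z 0.0792 xhead 134.48 along d 0.2115 off n 0.0448 F tool [0.19 0.87 0.79] tilt 0.6
```

>>> apply_moves --moves '[{"tx":0,"ty":-0.12,"tz":0.08,"wx":-0.1,"wy":-0.07,"wz":0},{"tx":0,"ty":-0.12,"tz":0,"wx":0,"wy":0,"wz":0},{"tx":0,"ty":-0.1,"tz":0,"wx":0,"wy":0,"wz":0},{"tx":0,"ty":0,"tz":0,"wx":0,"wy":0,"wz":0}]'

```text
time_s: 12.65
tool_pos: [0.6884, -0.0051, 0.0776]
eef_rot: [0.001, 0.387, 0.922, 0.001]
wrist_force: [-0.4, 0.4, -0.2]
gripper_width: -0.0001
grip_force: 0.0
```

```bash
python3 -c "
from h import *
push()"
```

```text
t 12.65 z 0.0776 xhead 134.44 along d 0.2121 off n 0.0307 F tool [ 0.61 -0.02  0.18] tilt 0.12
```

>>> apply_moves --moves '[{"tx":-0.01,"ty":-0.1,"tz":0,"wx":0,"wy":0,"wz":0.22},{"tx":-0.01,"ty":-0.1,"tz":0,"wx":0,"wy":0,"wz":0.22},{"tx":-0.01,"ty":-0.1,"tz":0,"wx":0,"wy":0,"wz":0.22},{"tx":0,"ty":0,"tz":0,"wx":0,"wy":0,"wz":0}]'

```text
time_s: 12.98
tool_pos: [0.6809, -0.014, 0.0772]
eef_rot: [0.001, 0.414, 0.91, 0.001]
wrist_force: [1.2, 0.0, 0.6]
gripper_width: -0.0
grip_force: 0.1
```

```bash
python3 -c "
from h import *
push()
for n in('side','top'): handle(n)"
```

```text
t 12.98 z 0.0772 xhead 131.04 along d 0.2116 off n 0.0317 F tool [-0.76  0.94 -0.62] tilt 0.12
side 0.03 0.065 195 ang med -47.0 rmax 0.065 z95 0.1032
side 0.095 0.15 274 ang med -47.32 rmax 0.1499 z95 0.1048
side 0.16 0.265 438 ang med -46.23 rmax 0.2221 z95 0.1075
top 0.03 0.065 284 ang med -48.97 rmax 0.0649 z95 0.1016
top 0.095 0.15 383 ang med -48.21 rmax 0.1496 z95 0.1036
```

>>> apply_moves --moves '[{"tx":-0.015,"ty":-0.1,"tz":0,"wx":0,"wy":0,"wz":0.22},{"tx":-0.015,"ty":-0.1,"tz":0,"wx":0,"wy":0,"wz":0.22},{"tx":-0.015,"ty":-0.1,"tz":0,"wx":0,"wy":0,"wz":0.22},{"tx":-0.015,"ty":-0.1,"tz":0,"wx":0,"wy":0,"wz":0.22},{"tx":-0.015,"ty":-0.1,"tz":0,"wx":0,"wy":0,"wz":0.22},{"tx":-0.015,"ty":-0.1,"tz":0,"wx":0,"wy":0,"wz":0.22}]'

```text
time_s: 13.68
tool_pos: [0.6643, -0.0314, 0.077]
eef_rot: [0.001, 0.466, 0.885, 0.001]
wrist_force: [0.8, 3.2, -1.0]
gripper_width: -0.0001
grip_force: 1.4
```

```bash
python3 -c "
from h import *
push()"
```

```text
t 13.68 z 0.077 xhead 124.45 along d 0.2115 off n 0.0323 F tool [2.23 2.45 0.99] tilt 0.12
```

>>> apply_moves --moves '[{"tx":-0.015,"ty":-0.1,"tz":0,"wx":0,"wy":0,"wz":0.22},{"tx":-0.015,"ty":-0.1,"tz":0,"wx":0,"wy":0,"wz":0.22},{"tx":-0.015,"ty":-0.1,"tz":0,"wx":0,"wy":0,"wz":0.22},{"tx":-0.015,"ty":-0.1,"tz":0,"wx":0,"wy":0,"wz":0.22}]'

```text
time_s: 14.02
tool_pos: [0.6522, -0.0419, 0.077]
eef_rot: [0.001, 0.5, 0.866, 0.001]
wrist_force: [1.7, 3.6, 0.3]
gripper_width: -0.0
grip_force: 1.6
```

```bash
python3 -c "
from h import *
push()
for n in('side','top'): handle(n)"
```

```text
t 14.02 z 0.077 xhead 120.06 along d 0.2115 off n 0.0327 F tool [ 2.26  3.29 -0.25] tilt 0.13
side 0.03 0.065 182 ang med -58.65 rmax 0.065 z95 0.1035
side 0.095 0.15 272 ang med -58.91 rmax 0.1495 z95 0.1054
side 0.16 0.265 464 ang med -57.59 rmax 0.2609 z95 0.1075
top 0.03 0.065 292 ang med -59.91 rmax 0.0649 z95 0.1019
top 0.095 0.15 426 ang med -59.57 rmax 0.1499 z95 0.104
top 0.16 0.265 21 ang med -56.19 rmax 0.1658 z95 0.1037
```

>>> apply_moves --moves '[{"tx":-0.015,"ty":-0.1,"tz":0,"wx":0,"wy":0,"wz":0.22},{"tx":-0.015,"ty":-0.1,"tz":0,"wx":0,"wy":0,"wz":0.22},{"tx":0,"ty":0,"tz":0,"wx":0,"wy":0,"wz":0}]'

```text
time_s: 14.47
tool_pos: [0.6458, -0.0472, 0.077]
eef_rot: [0.001, 0.516, 0.857, 0.001]
wrist_force: [2.1, 2.7, 0.3]
gripper_width: 0.0001
grip_force: 1.1
```

```bash
python3 -c "
from h import *
push()"
```

```text
t 14.47 z 0.077 xhead 117.87 along d 0.2118 off n 0.0325 F tool [ 1.45  3.12 -0.32] tilt 0.12
```

>>> apply_moves --moves '[{"tx":-0.015,"ty":-0.1,"tz":0,"wx":0,"wy":0,"wz":0.22},{"tx":-0.015,"ty":-0.1,"tz":0,"wx":0,"wy":0,"wz":0.22},{"tx":0,"ty":0,"tz":0,"wx":0,"wy":0,"wz":0}]'

```text
time_s: 14.72
tool_pos: [0.639, -0.052, 0.077]
eef_rot: [0.001, 0.532, 0.846, 0.001]
wrist_force: [1.8, 2.4, 0.1]
gripper_width: -0.0001
grip_force: 1.0
```

>>> apply_moves --moves '[{"tx":-0.015,"ty":-0.1,"tz":0,"wx":0,"wy":0,"wz":0.22},{"tx":-0.015,"ty":-0.1,"tz":0,"wx":0,"wy":0,"wz":0.22},{"tx":0,"ty":0,"tz":0,"wx":0,"wy":0,"wz":0}]'

```text
time_s: 14.97
tool_pos: [0.6322, -0.0565, 0.0769]
eef_rot: [0.001, 0.549, 0.836, 0.001]
wrist_force: [1.8, 3.3, 0.9]
gripper_width: -0.0005
grip_force: 1.1
```

>>> apply_moves --moves '[{"tx":-0.015,"ty":-0.1,"tz":0,"wx":0,"wy":0,"wz":0.22},{"tx":-0.015,"ty":-0.1,"tz":0,"wx":0,"wy":0,"wz":0.22},{"tx":0,"ty":0,"tz":0,"wx":0,"wy":0,"wz":0}]'

```text
time_s: 15.22
tool_pos: [0.6253, -0.0606, 0.0769]
eef_rot: [0.0, 0.564, 0.825, 0.001]
wrist_force: [1.2, 2.6, 0.3]
gripper_width: -0.0001
grip_force: 1.1
```

>>> apply_moves --moves '[{"tx":-0.015,"ty":-0.1,"tz":0,"wx":0,"wy":0,"wz":0.22},{"tx":-0.015,"ty":-0.1,"tz":0,"wx":0,"wy":0,"wz":0.22},{"tx":0,"ty":0,"tz":0,"wx":0,"wy":0,"wz":0}]'

```text
time_s: 15.47
tool_pos: [0.6182, -0.0646, 0.0769]
eef_rot: [0.0, 0.58, 0.814, 0.001]
wrist_force: [1.9, 2.5, 0.6]
gripper_width: -0.0
grip_force: 1.1
```

>>> apply_moves --moves '[{"tx":-0.015,"ty":-0.1,"tz":0,"wx":0,"wy":0,"wz":0.22},{"tx":-0.015,"ty":-0.1,"tz":0,"wx":0,"wy":0,"wz":0.22},{"tx":0,"ty":0,"tz":0,"wx":0,"wy":0,"wz":0}]'

```text
time_s: 15.72
tool_pos: [0.611, -0.0683, 0.0768]
eef_rot: [0.0, 0.596, 0.803, 0.001]
wrist_force: [1.5, 1.9, 1.2]
gripper_width: -0.0002
grip_force: 1.2
```

```bash
python3 -c "
from h import *
push()
for n in('side','top'): handle(n)"
```

```text
t 15.72 z 0.0768 xhead 106.86 along d 0.2118 off n 0.0329 F tool [ 1.34  2.03 -1.17] tilt 0.09
side 0.03 0.065 188 ang med -73.65 rmax 0.0646 z95 0.104
side 0.095 0.15 280 ang med -72.65 rmax 0.1497 z95 0.1053
side 0.16 0.265 484 ang med -71.34 rmax 0.2645 z95 0.1071
top 0.03 0.065 289 ang med -73.08 rmax 0.0649 z95 0.1021
top 0.095 0.15 427 ang med -72.57 rmax 0.1499 z95 0.1036
top 0.16 0.265 229 ang med -72.1 rmax 0.1871 z95 0.1057
```

>>> apply_moves --moves '[{"tx":-0.015,"ty":-0.1,"tz":0,"wx":0,"wy":0,"wz":0.22},{"tx":-0.015,"ty":-0.1,"tz":0,"wx":0,"wy":0,"wz":0.22},{"tx":0,"ty":0,"tz":0,"wx":0,"wy":0,"wz":0}]'

```text
time_s: 16.17
tool_pos: [0.6038, -0.0717, 0.0768]
eef_rot: [0.001, 0.611, 0.792, 0.001]
wrist_force: [2.1, 2.0, -0.1]
gripper_width: 0.0004
grip_force: 1.1
```

>>> apply_moves --moves '[{"tx":-0.015,"ty":-0.1,"tz":0,"wx":0,"wy":0,"wz":0.22},{"tx":-0.015,"ty":-0.1,"tz":0,"wx":0,"wy":0,"wz":0.22},{"tx":0,"ty":0,"tz":0,"wx":0,"wy":0,"wz":0}]'

```text
time_s: 16.42
tool_pos: [0.5961, -0.0748, 0.0768]
eef_rot: [0.0, 0.626, 0.78, 0.001]
wrist_force: [1.9, 1.0, -0.6]
gripper_width: -0.0001
grip_force: 1.0
```

>>> apply_moves --moves '[{"tx":-0.015,"ty":-0.1,"tz":0,"wx":0,"wy":0,"wz":0.22},{"tx":-0.015,"ty":-0.1,"tz":0,"wx":0,"wy":0,"wz":0.22},{"tx":0,"ty":0,"tz":0,"wx":0,"wy":0,"wz":0}]'

```text
time_s: 16.67
tool_pos: [0.5885, -0.0776, 0.0768]
eef_rot: [0.0, 0.641, 0.768, 0.001]
wrist_force: [1.2, 1.7, 1.5]
gripper_width: 0.0004
grip_force: 0.9
```

>>> apply_moves --moves '[{"tx":-0.015,"ty":-0.1,"tz":0,"wx":0,"wy":0,"wz":0.22},{"tx":-0.015,"ty":-0.1,"tz":0,"wx":0,"wy":0,"wz":0.22},{"tx":0,"ty":0,"tz":0,"wx":0,"wy":0,"wz":0}]'

```text
time_s: 16.92
tool_pos: [0.5808, -0.0801, 0.0768]
eef_rot: [0.0, 0.656, 0.755, 0.001]
wrist_force: [2.3, 1.7, 0.5]
gripper_width: 0.0002
grip_force: 1.0
```

>>> apply_moves --moves '[{"tx":-0.015,"ty":-0.1,"tz":0,"wx":0,"wy":0,"wz":0.22},{"tx":-0.015,"ty":-0.1,"tz":0,"wx":0,"wy":0,"wz":0.22},{"tx":0,"ty":0,"tz":0,"wx":0,"wy":0,"wz":0}]'

```text
time_s: 17.17
tool_pos: [0.5737, -0.0822, 0.0769]
eef_rot: [0.001, 0.67, 0.742, 0.001]
wrist_force: [3.8, 3.6, -0.4]
gripper_width: 0.0001
grip_force: 2.1
```

```bash
python3 -c "
from h import *
push()
for n in('side','top'): handle(n)"
```

```text
t 17.17 z 0.0769 xhead 95.85 along d 0.2116 off n 0.0343 F tool [3.18 4.12 0.37] tilt 0.15
side 0.03 0.065 214 ang med -85.4 rmax 0.0649 z95 0.1033
side 0.095 0.15 286 ang med -83.9 rmax 0.1499 z95 0.1051
side 0.16 0.265 511 ang med -82.9 rmax 0.253 z95 0.1076
top 0.03 0.065 292 ang med -83.22 rmax 0.0648 z95 0.1019
top 0.095 0.15 430 ang med -83.06 rmax 0.1498 z95 0.1039
top 0.16 0.265 353 ang med -83.05 rmax 0.1961 z95 0.1059
```

>>> apply_moves --moves '[{"tx":-0.015,"ty":-0.1,"tz":0,"wx":0,"wy":0,"wz":0.22},{"tx":0,"ty":0,"tz":0,"wx":0,"wy":0,"wz":0}]'

```text
time_s: 17.53
tool_pos: [0.5705, -0.0831, 0.077]
eef_rot: [0.001, 0.677, 0.736, 0.002]
wrist_force: [6.7, 4.1, -1.0]
gripper_width: -0.0002
grip_force: 3.4
```

```bash
python3 -c "
from h import *
push()
for n in('top',): handle(n)"
```

```text
t 17.53 z 0.077 xhead 94.78 along d 0.2115 off n 0.035 F tool [3.5  7.04 1.07] tilt 0.22
top 0.03 0.065 295 ang med -84.51 rmax 0.0647 z95 0.1019
top 0.095 0.15 437 ang med -83.99 rmax 0.15 z95 0.104
top 0.16 0.265 359 ang med -83.83 rmax 0.1975 z95 0.106
```

Force is climbing, so the nut is home. I'll use single small steps toward the click now.

>>> apply_moves --moves '[{"tx":-0.015,"ty":-0.1,"tz":0,"wx":0,"wy":0,"wz":0.2},{"tx":0,"ty":0,"tz":0,"wx":0,"wy":0,"wz":0}]'

```text
time_s: 17.8
tool_pos: [0.5674, -0.0839, 0.0772]
eef_rot: [0.002, 0.683, 0.73, 0.002]
wrist_force: [8.2, 6.1, -0.6]
gripper_width: -0.0
grip_force: 4.4
```

```bash
python3 -c "
from h import *
push()"
```

```text
t 17.8 z 0.0772 xhead 93.78 along d 0.2115 off n 0.0355 F tool [5.52 8.59 0.65] tilt 0.31
```

>>> apply_moves --moves '[{"tx":0.02,"ty":-0.1,"tz":0,"wx":0,"wy":0,"wz":0.2},{"tx":0,"ty":0,"tz":0,"wx":0,"wy":0,"wz":0}]'

```text
time_s: 17.97
tool_pos: [0.5647, -0.0844, 0.0776]
eef_rot: [0.003, 0.689, 0.724, 0.002]
wrist_force: [11.4, 0.5, -3.0]
gripper_width: -0.0001
grip_force: 5.8
```

```bash
python3 -c "
from h import *
push()
for n in('top',): handle(n,3)"
```

```text
t 17.97 z 0.0776 xhead 92.82 along d 0.2112 off n 0.0363 F tool [-0.1  11.43  3.09] tilt 0.46
top 0.03 0.065 439 ang med -85.46 rmax 0.0648 z95 0.1023
top 0.095 0.15 657 ang med -85.32 rmax 0.1495 z95 0.1045
top 0.16 0.265 549 ang med -85.41 rmax 0.1979 z95 0.1065
```

>>> apply_moves --moves '[{"tx":0,"ty":-0.1,"tz":0,"wx":0,"wy":0,"wz":0.2},{"tx":0,"ty":0,"tz":0,"wx":0,"wy":0,"wz":0}]'

```text
time_s: 18.28
tool_pos: [0.5611, -0.0851, 0.0777]
eef_rot: [0.004, 0.696, 0.718, 0.002]
wrist_force: [12.4, -2.6, -3.1]
gripper_width: -0.0004
grip_force: 6.1
```

```bash
python3 -c "
from h import *
push()
for n in('top',): handle(n,3)"
```

```text
t 18.28 z 0.0777 xhead 91.84 along d 0.2112 off n 0.0363 F tool [-2.97 12.28  3.17] tilt 0.51
top 0.03 0.065 439 ang med -85.82 rmax 0.0648 z95 0.1023
top 0.095 0.15 657 ang med -85.88 rmax 0.1498 z95 0.1043
top 0.16 0.265 545 ang med -86.27 rmax 0.1978 z95 0.1068
```

Plateau at about 12 N and the handle is starting to lag the neck. Two more 4 mm steps.

>>> apply_moves --moves '[{"tx":0,"ty":-0.1,"tz":0,"wx":0,"wy":0,"wz":0.3},{"tx":0,"ty":-0.1,"tz":0,"wx":0,"wy":0,"wz":0.3},{"tx":0,"ty":0,"tz":0,"wx":0,"wy":0,"wz":0}]'

```text
time_s: 18.68
tool_pos: [0.5534, -0.086, 0.0779]
eef_rot: [0.004, 0.714, 0.7, 0.002]
wrist_force: [13.1, -7.8, -2.2]
gripper_width: -0.0001
grip_force: 6.5
```

```bash
cat >> h.py <<'E'
def fold(n="top",nf=3):
    fr=[grab(n) for _ in range(nf)]; Q=np.vstack([P.reshape(-1,3) for _,_,P,_,_ in fr]); c=np.array([.518,.1248])
    q=Q[:,:2]-c; r=np.hypot(*q.T); a=np.degrees(np.arctan2(q[:,1],q[:,0])); z=(Q[:,2]>.092)&(Q[:,2]<.112)&(a<-60)&(a>-115)
    o=[]
    for lo,hi in((.033,.064),(.085,.155)):
        m=z&(r>lo)&(r<hi); p=q[m]; y=-p[:,1]; b=np.round(y/.004)
        X=np.array([[y[b==i].mean(),(p[b==i,0].min()+p[b==i,0].max())/2] for i in np.unique(b) if (b==i).sum()>6])
        k=np.polyfit(X[:,0],X[:,1],1); o.append(-90+np.degrees(np.arctan(k[0])))
    print("neck dir",round(o[0],2),"tube dir",round(o[1],2),"fold rad",round(np.radians(o[0]-o[1]),3))
E
python3 -c "
from h import *
push()
handle('top',3); fold()"
```

```text
t 18.68 z 0.0779 xhead 88.82 along d 0.2101 off n 0.0397 F tool [-7.49 13.25  2.39] tilt 0.57
top 0.03 0.065 437 ang med -85.63 rmax 0.0648 z95 0.1019
top 0.095 0.15 663 ang med -87.2 rmax 0.1492 z95 0.1045
top 0.16 0.265 577 ang med -88.39 rmax 0.1984 z95 0.1068
neck dir -82.78 tube dir -88.95 fold rad 0.108
```

Fold is about 0.07 rad (three estimates, 0.066–0.078). I'll add 2 mm of margin with a short hold, then ease off.

>>> apply_moves --moves '[{"tx":0,"ty":-0.05,"tz":0,"wx":0,"wy":0,"wz":0.1},{"tx":0,"ty":0,"tz":0,"wx":0,"wy":0,"wz":0},{"tx":0,"ty":0,"tz":0,"wx":0,"wy":0,"wz":0}]'

```text
time_s: 19.23
tool_pos: [0.5521, -0.0862, 0.0781]
eef_rot: [0.005, 0.717, 0.697, 0.003]
wrist_force: [13.3, -8.9, -3.3]
gripper_width: -0.0004
grip_force: 6.6
```

```bash
python3 -c "
from h import *
push()
handle('top',3)"
```

```text
t 19.23 z 0.0781 xhead 88.41 along d 0.21 off n 0.0399 F tool [-8.5  13.51  3.46] tilt 0.62
top 0.03 0.065 439 ang med -85.7 rmax 0.0648 z95 0.102
top 0.095 0.15 635 ang med -87.35 rmax 0.1493 z95 0.1046
top 0.16 0.265 540 ang med -88.53 rmax 0.1971 z95 0.107
```

Clicked. Easing off.

>>> apply_moves --moves '[{"tx":0,"ty":0.06,"tz":0,"wx":0,"wy":0,"wz":-0.1},{"tx":0,"ty":0.1,"tz":0,"wx":0,"wy":0,"wz":-0.3},{"tx":0,"ty":0.1,"tz":0,"wx":0,"wy":0,"wz":-0.3},{"tx":0,"ty":0.1,"tz":0,"wx":0,"wy":0,"wz":-0.2},{"tx":0,"ty":0.1,"tz":0,"wx":0,"wy":0,"wz":-0.2},{"tx":0,"ty":0.1,"tz":0,"wx":0,"wy":0,"wz":0},{"tx":0,"ty":0.15,"tz":0,"wx":0,"wy":0,"wz":0},{"tx":0,"ty":0.3,"tz":0,"wx":0,"wy":0,"wz":0},{"tx":0,"ty":0.5,"tz":0,"wx":0,"wy":0,"wz":0},{"tx":0,"ty":0.5,"tz":0,"wx":0,"wy":0,"wz":0},{"tx":0,"ty":0,"tz":0,"wx":0,"wy":0,"wz":0}]'

```text
time_s: 20.3
tool_pos: [0.631, -0.0798, 0.077]
eef_rot: [0.001, 0.683, 0.731, 0.001]
wrist_force: [-0.5, -0.2, 1.4]
gripper_width: -0.0001
grip_force: 0.0
```

>>> apply_moves --moves '[{"tx":0,"ty":0,"tz":-0.4,"wx":0,"wy":0,"wz":0},{"tx":0,"ty":0,"tz":-0.8,"wx":0,"wy":0,"wz":0},{"tx":0,"ty":0,"tz":-0.8,"wx":0,"wy":0,"wz":0},{"tx":0,"ty":0,"tz":-0.8,"wx":0,"wy":0,"wz":0},{"tx":0,"ty":0,"tz":-0.4,"wx":0,"wy":0,"wz":0},{"tx":0,"ty":0,"tz":0,"wx":0,"wy":0,"wz":0},{"tx":0,"ty":0,"tz":0,"wx":0,"wy":0,"wz":0}]'

```text
time_s: 20.88
tool_pos: [0.6275, -0.0799, 0.2054]
eef_rot: [0.001, 0.683, 0.73, 0.001]
wrist_force: [0.3, 0.1, -0.0]
gripper_width: 0.0003
grip_force: 0.0
```

Run:
```python
from h import *
push()
for n in('top','side'): fr=handle(n,3)
fold("side")
cv2.imwrite("pics/end.png",cv2.resize(fr[0][0][100:280,200:440],(800,600))[...,::-1])
```

```text
t 20.88 z 0.2054 xhead 93.85 along d 0.2116 off n 0.0955 F tool [0.08 0.28 0.03] tilt 0.12
top 0.03 0.065 446 ang med -84.15 rmax 0.0648 z95 0.1019
top 0.095 0.15 660 ang med -83.69 rmax 0.1499 z95 0.1039
top 0.16 0.265 1323 ang med -83.91 rmax 0.2634 z95 0.1059
side 0.03 0.065 312 ang med -85.33 rmax 0.065 z95 0.1035
side 0.095 0.15 429 ang med -84.47 rmax 0.1499 z95 0.105
side 0.16 0.265 875 ang med -84.0 rmax 0.265 z95 0.107
neck dir -85.97 tube dir -83.74 fold rad -0.039
```

View pics/end.png

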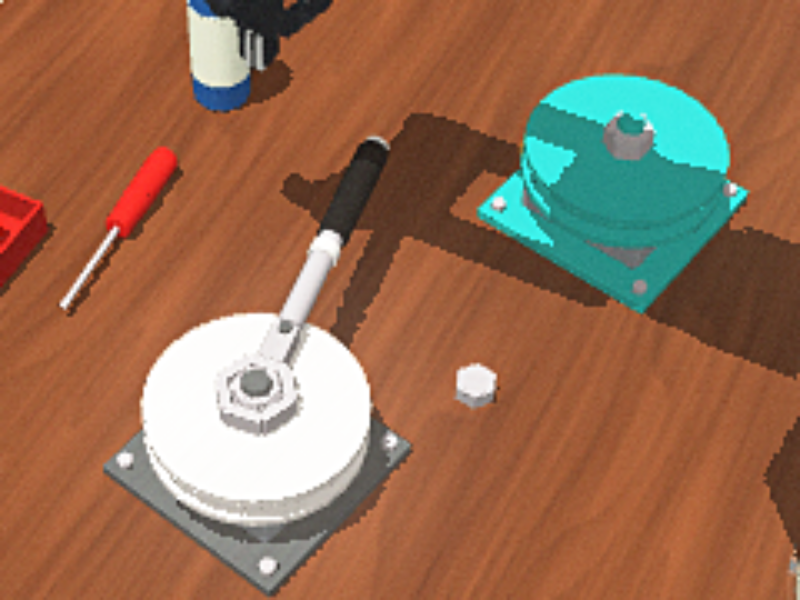

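The ring at (257,393) lies seated on the nut and the handle is straight, with its end at (375,145). The bystanders in view (screwdriver, can, spare nut) look unmoved and the gripper is clear. Handing in.

```bash
python3 -c "
from rig import order
print(order.sign_off())"
```

```text
the job is handed in; nothing more can be done
None
```

The nut is tightened to the click (about 0.08 rad of fold, with force levelling off at 12–13.5 N), the wrench lies seated on the nut with its handle straight again, and the job is handed in, though sign-off returned no verdict.

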